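Clip a glass test plate into the inspection stage

ROBOT

A 6-joint arm with a two-finger parallel gripper is mounted at the origin on the work surface. World frame = base frame: x ahead of the robot, y to its left, z up, the work surface at z = 0. Lengths are in m, angles in rad, forces in N, time in s.
With the tool pointing down it reaches from about 0.3 to 0.825 m from the base axis. Payload 5.4 kg.
Tool frame: the origin (TCP) lies between the finger pads; the fingertips stand 8 mm ahead of it and the grasp point (between the pads) lies 11 mm behind it (finger_overhang is the distance from the TCP to the fingertips, in m); z points along the fingers, y is the line along which they close (so a half turn about z gives the same grasp; the last joint's range is limited). The gripper opens to 92 mm and grips with 3 to 60 N. Pads are 20 mm wide; open, the fingers measure 128 mm over their backs; the gripper's body (75 mm by 189 mm) begins 69 mm behind the grasp point.
Start: joints at [-1.539, 0.158, 1.597, -0, 1.386, -0.21], TCP at [0.138, -0.558, 0.223] pointing down, gripper open.
Joint ranges: [-2.91, 2.91], [-0.94, 2.29], [0.18, 2.7], [-1.29, 4.43], [0.17, 2.64], [-3, 3]. Speed limits (rad/s): [2.57, 2.57, 3.14, 3.14, 3.14, 3.14].

INTERFACE

Orientations are given as a unit quaternion [w, x, y, z].
In Python, from station import * gives the robot as it stands. Calls block until the motion is done:
- movep(position, orientation): joint-space move of the TCP to a pose.
- move_straight(position, ori=None, rate=0.15, contact_N=None): straight line of the TCP; ori=None keeps the orientation; rate is the mean speed in m/s. With contact_N (N) it stops when the force on the tool has changed by that much, and returns True; else False.
- set_joints(angles): joint-space move.
- gripper_to(opening, effort=None): opening from 0.0 (shut) to 1.0 (fully open); effort is the grip in N (None keeps the last); returns when the fingers have stopped.
- sleep(seconds).
- inverse_kinematics(position, orientation): joint angles nearest the present ones, or None.
- read_camera(name): name is "side" or "top"; returns (picture, depth): 384x512x3 uint8, blue, green, red; 384x512 float32, m along the optical axis (not along the pixel's ray), 0 where there is no reading.
- camera_params(name): a dict with "fx", "fy", "cx", "cy" (pixels), "R" (3x3) and "t" (3): a world point X has camera coordinates R X + t. Camera axes: x right, y down, z forward; pixel columns grow to the right and rows downward; lengths in m; the calibration is good to about 2 mm. A picture is of the moment at which its call begins. camera_params takes no time and is no camera call.
A pose or a line that the arm cannot do raises Unreachable and nothing moves.
- close_job(): hands the job in; it is judged then, once.
Trained networks look in the newest picture that a camera, given by its name, has taken for a name from the list of things; names that differ only in an ending like _2 or _b are one class to them, and where a whole thing is asked for, a point or a joint stands for the part that bears it (a point fixed in the world has none). Each returns a list of dicts, best first, with "conf" (0 to 1); they miss things now and then, are a little off and sometimes report something else, mostly with a low value. They report only what shows in the picture. A call takes as long as a camera call. They do not tell look-alikes from the thing itself.
- find_in(target, camera): "box" ([centre column, centre row, width, height] in pixels, round what is visible of it).
- trace(target, camera): "pixels" (384x512 bool, what is visible of it) and "box" ([centre column, centre row, width, height] in pixels, round what is visible of it).
- spot_point(target, camera): "xy" ([column, row] in pixels: a listed point, or the origin of a listed thing).
Readings, each from a call of its own:
- current_time(): time.
- current_q(): joint angles.
- current_qvel(): joint speeds.
- current_joint_torque(): joint torques, N m.
- current_tool_pos(): TCP position.
- current_ee_rot(): TCP orientation.
- current_wrist_force(): force on the tool from outside, world axes, zero at the start.
- current_torque(): the same for the moment, N m.
- current_width(): opening from 0.0 (shut) to 1.0 (fully open).
- current_finger_force(): force on a finger pad.
Only numpy, scipy, OpenCV 4.12 (cv2) and the standard library are available. Lean on these libraries where they do the work, as an engineer would, in place of code of your own. Each camera call takes 0.05 s, during which the arm holds its last target. There are 200 camera calls.

TASK

Lift the red-gripped spring clip of the inspection stage until it flips over and stays up by itself, slide the black glass plate with the gold stripe from the rack between the stage's guides and under the clip until it is fully home against the stop, then bring the clip down onto it. It is glass: push it only lightly, never let the clip snap shut or press it hard onto the plate, and leave everything else where it is.

Things in the scene. Friction and masses are not known exactly. Their poses are not given: they have to be found in the camera images.
- plate: The plate to load: black glass with a 7 mm gold stripe along its middle, 100 long (its x) x 45 wide (its y) x 8 thick (its z), about 90 g; both ends and both faces are alike. Origin: centre of its underside. It starts flat on one of the rack's three places, long side roughly along the rack's x.
- rack: White rack, fixed, 116 (x) x 236 (y), floor 6 high. On it three bars 100 x 22 wide, tops 20 above the bench, at rack y = -85, 0, +85; on each lies a plate, lengthwise, overhanging 11 on both long sides. End posts 22 wide stand 2 beyond the plate's ends, 4 above the bars. Origin: centre of its underside; z up.
- stage: Inspection stage, fixed: grey base 125 x 120 x 10 with a black bed, top 36 above the bench. x points along the slide, from the open front near the robot to the stop; z up. Origin: on the bench, 30 before the stop face, on the slide's middle line. Base and bed begin 35 and 32 before the origin: a plate that is home sticks out 38 in front with nothing beneath, room to hold it there.
- bed: Black bed with aluminium guides and steel stop, part of the stage, same axes. Origin: on the bed's top at the foot of the stop face, middle line: a plate that is home has its leading end at x = 0, its origin at x = -50, y = 0, z = 0. Bed begins at x = -62. Guides 5 high, 48 apart (1.5 spare each side) from x = -50 to -2; from -62 to -50 they flare to 57 apart. Stop 5 high.
- clip_arm: The clip: steel arm hinged at the stage's far end, with a 20 wide rubber foot on a screw spindle below and an upturned end with a red barrel. Origin: on the hinge axis (along the stage's y), 28 behind the stop face, 16 above the bed's top. At joint 0 its axes are the stage's; barrel's centre at x = -68, z = +22. The foot touches at x = -50, z = -16 to -9: the spindle is set differently each time.
- barrel (a point): Centre of the red grip barrel at the clip's end: 14 dia, 26 long along the stage's y, flat ends to pinch from above; it may turn between the fingers. It swings at 71.5 from the hinge axis. Clip down: centre 38 above the bed's top; clip up: 84 above it. Clear all round.
- clip (a joint): Clip angle, rad: 0 = fully down (limit), grows as the barrel is lifted up and away from the robot, 0.95 = fully up (limit). An over-centre spring pulls it down below about 0.5 and up above; about 4.5 N at the barrel moves it from either end. Hardly damped: let go below 0.5 it snaps shut. On a plate it stops at 0.01 to 0.17, as the foot is set: feel for it. The spring alone presses with about 5 N.
- plate_cream: the cream glass plate with a gold stripe, same size as plate, lying on the rack; leave it alone
- plate_blue: the plain blue glass plate, same size as plate, lying on the rack; leave it alone
- solvent: clear bottle with a red cap, 64 dia x 150 high, standing; leave it alone. Origin: centre of its underside
- swab_cup: clear cup of cotton swabs, 70 dia x 85 high, standing; leave it alone. Origin: centre of its underside
- case0: black cosmetic case with a brass collar, 19 dia x 74 high, standing; leave it alone. Origin: centre of its underside
- case1: a second such case; leave it alone. Origin: centre of its underside
- loupe: black eye loupe, 38 dia x 36 high, standing; leave it alone. Origin: centre of its underside
- wrench: small steel spanner, 130 long, lying flat; leave it alone
Mind the look-alikes: they are no part of the job. Several things have the shape of the plate; the one meant has the colours described above. Leave any turquoise look-alike of the stage alone.

How it is judged:
On the way, in this order (a step that is already met when the one before it is completed fails the run):
1. the clip is lifted until it stays fully up (value of joint clip above 0.85 rad), for 0.3 s.
2. the plate is slid home under the raised clip: within 1.6 mm of the stop, between the guides, flat on the bed (x of plate in the frame of bed between -0.0516 and -0.0475 m and y of plate in the frame of bed between -0.003 and 0.003 m and z of plate in the frame of bed between -0.002 and 0.002 m and angle between the x axis of plate and the x axis of bed, either way round below 0.08 rad and value of joint clip above 0.85 rad), for 0.2 s.
At the end, for the whole second after the job is handed in: The black plate lies flat on the bed between the guides (height within 2 mm, y within 3 mm, turned under 0.08 rad), its leading end within 1.6 mm of the stop; the clip is down (below 0.22 rad) and presses on it with over 2 N; the plate is at rest (x of plate in the frame of bed between -0.0516 and -0.0475 m and y of plate in the frame of bed between -0.003 and 0.003 m and z of plate in the frame of bed between -0.002 and 0.002 m and angle between the x axis of plate and the x axis of bed, either way round below 0.08 rad and value of joint clip below 0.22 rad and contact force between clip_arm and plate above 2 N and linear speed of plate below 0.01 m/s); the robot touches nothing.
It fails at once if the clip snaps shut (velocity of joint clip below -2.5 rad/s).
It fails at once if the clip is pressed or struck onto the glass with more than 10 N (contact force between clip_arm and plate above 10 N).
It fails at once if the plate is pushed against the bed, guides or stop with more than 15 N (contact force between plate and bed above 15 N).
It fails at once if one of the other things is moved by more than 15 mm (distance of any of plate_cream, plate_blue, solvent, swab_cup, case0, case1, loupe, wrench from where it was at the start of the episode above 0.015 m).
It also fails if it takes over 72 s, if anything falls off the work surface, if the arm or the gripper's body presses on something with over 40 N, if the wrist force passes 120 N, or if a joint passes its speed limit or range.

## Working session

There is one attempt and no reset: what is moved stays moved. The work goes in short steps, each a Python script; the robot and the scene stay as the last script left them, time stands still between calls to the robot, and variables do not carry over. Pictures are saved under pics/ and viewed, at most 10 in all, crops included, and the job is handed in when it is done.

```bash
ls; mkdir -p pics
python3 - <<'E'
from station import *
import cv2,numpy as np
for c in ("top","side"):
    p,d=read_camera(c); cv2.imwrite(f"pics/{c}0.png",p); np.save(f"{c}0.npy",d)
    k=camera_params(c); print(c,k)
    for n in ("plate","rack","stage","bed","clip_arm","barrel"):
        try: print(n,[(np.round(r["xy"]),round(r["conf"],2)) for r in spot_point(n,c)])
        except Exception as e: print(n,e)
print(current_time())
E
```

```text
pics
top {'fx': 362.3514613211917, 'fy': 362.3514613211917, 'cx': 251.4727552186031, 'cy': 197.85221784347675, 'R': array([[ 0.00671235, -0.99986271, -0.01514932],
       [-0.99224618, -0.00477947, -0.12419613],
       [ 0.12410667,  0.0158655 , -0.99214204]]), 't': array([-0.01590658,  0.55619564,  1.1045331 ])}
plate [(array([245., 206.]), 0.97), (array([210., 180.]), 0.82), (array([205., 222.]), 0.57)]
rack [(array([175., 228.]), 0.76)]
stage [(array([301., 283.]), 0.93), (array([295., 191.]), 0.72)]
bed [(array([293., 170.]), 0.72), (array([296., 182.]), 0.61)]
clip_arm [(array([302., 268.]), 0.52), (array([294., 172.]), 0.43)]
barrel [(array([304., 289.]), 0.7), (array([297., 191.]), 0.54)]
side {'fx': 428.50936233332686, 'fy': 428.50936233332686, 'cx': 249.99175972962786, 'cy': 189.6956597887699, 'R': array([[-0.99473191, -0.10159875, -0.0136425 ],
       [-0.04680199,  0.56851644, -0.82133953],
       [ 0.09120306, -0.81637415, -0.57027647]]), 't': array([0.51853638, 0.0924577 , 1.33881568])}
plate [(array([257., 236.]), 0.79), (array([249., 214.]), 0.72), (array([211., 236.]), 0.65)]
rack [(array([264., 255.]), 0.8)]
stage [(array([239., 185.]), 0.79), (array([319., 183.]), 0.78)]
bed [(array([264., 255.]), 0.56), (array([227., 176.]), 0.51), (array([264., 260.]), 0.21)]
clip_arm [(array([260., 261.]), 0.58), (array([220., 173.]), 0.41), (array([302., 169.]), 0.38), (array([260., 232.]), 0.31)]
barrel [(array([238., 168.]), 0.59), (array([327., 169.]), 0.47)]
0.7
```

Run:
```python
import cv2
for c,b in (("top",(130,340,120,320)),("side",(150,380,130,310))):
    p=cv2.imread(f"pics/{c}0.png")[b[2]:b[3],b[0]:b[1]]
    cv2.imwrite(f"pics/{c}0c.png",cv2.resize(p,None,fx=3,fy=3,interpolation=cv2.INTER_CUBIC))
```

```text
(no output)
```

View pics/top0c.png

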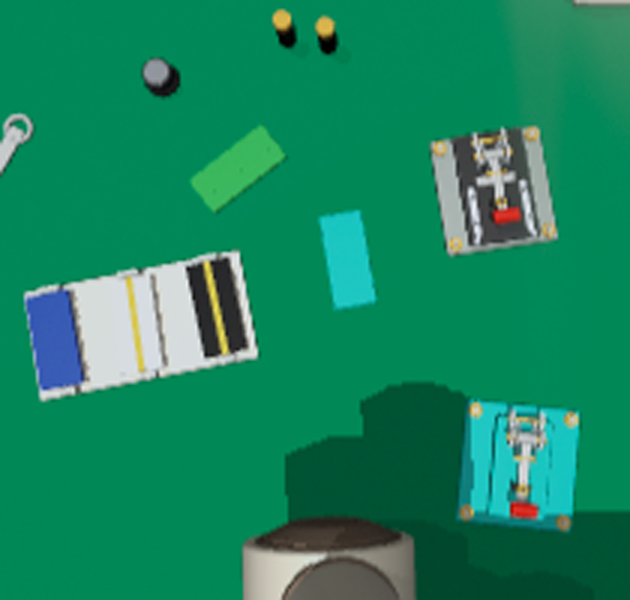

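View pics/side0c.png

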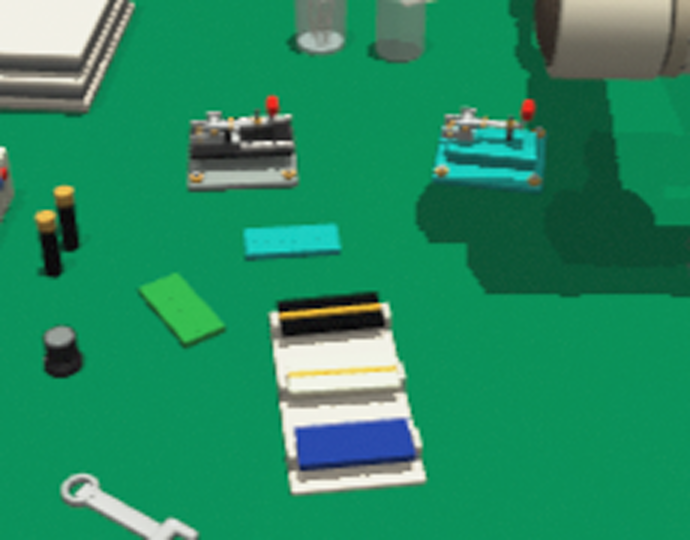

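Top view (pixel = crop/3 + (130,120)):
- **Flat plates:** the wanted black plate with the gold stripe is at about (202,222). The look-alikes are cream (175,227), blue (148,233), turquoise (246,206) and green (209,176).
- **Stages:** the grey/black stage at about (295,183), with its red barrel at (299,191), is the real one. The turquoise stage at (303,275) is a look-alike.

The crop confirms the choice. Next I'll measure the poses.

```bash
cat > h.py <<'E'
import numpy as np,cv2
from station import *
def world(c,d):
    k=camera_params(c); v,u=np.mgrid[:d.shape[0],:d.shape[1]]
    P=np.stack([(u-k["cx"])/k["fx"]*d,(v-k["cy"])/k["fy"]*d,d],-1)
    return (P-k["t"])@k["R"]
def proj(c,X):
    k=camera_params(c); p=np.atleast_2d(X)@k["R"].T+k["t"]
    return np.c_[p[:,0]/p[:,2]*k["fx"]+k["cx"],p[:,1]/p[:,2]*k["fy"]+k["cy"]]
def quat(yaw):  # tool down, tool y axis along world direction yaw+90deg (tool x along yaw)
    return [0,np.cos(yaw/2),np.sin(yaw/2),0]
E
python3 - <<'E'
from h import *
from scipy import ndimage as nd
for c in ("top","side"):
    p=cv2.imread(f"pics/{c}0.png"); d=np.load(f"{c}0.npy"); W=world(c,d); hsv=cv2.cvtColor(p,cv2.COLOR_BGR2HSV)
    fg=~((hsv[...,0]>50)&(hsv[...,0]<85)&(hsv[...,1]>120))
    X,Y,Z=W[...,0],W[...,1],W[...,2]
    print(c,"bench z",np.median(Z[(d>0)&~fg]))
    rc={"stage":(295,183),"rack":(175,228)} if c=="top" else {"stage":(232,182),"rack":(264,255)}
    lab,n=nd.label(fg)
    for k,(u,v) in rc.items():
        l=np.bincount(lab[v-12:v+12,u-12:u+12].ravel())[1:].argmax()+1
        m=(lab==l)&(d>0)
        r=cv2.minAreaRect(np.c_[X[m],Y[m]].astype(np.float32)*1000); print(k,m.sum(),r, np.percentile(Z[m],[5,50,95]))
        if k=="stage":
            red=m&((hsv[...,0]<10)|(hsv[...,0]>170))&(hsv[...,1]>150)
            print(" red",red.sum(),W[red].mean(0),W[red].max(0))
        else:
            b=m&(hsv[...,2]<70)&(Z>.015); gold=m&(hsv[...,0]>15)&(hsv[...,0]<35)&(hsv[...,1]>120)
            print(" black",b.sum(),W[b].mean(0),np.median(Z[b]),cv2.minAreaRect(np.c_[X[b],Y[b]].astype(np.float32)*1000))
            l2,n2=nd.label(gold)
            for i in range(1,n2+1):
                g=l2==i
                if g.sum()>15: print(" gold",g.sum(),W[g].mean(0),cv2.minAreaRect(np.c_[X[g],Y[g]].astype(np.float32)*1000))
E
```

```text
top bench z 0.0007862510065733085
stage 1445 ((611.0621337890625, -148.42027282714844), (130.8936767578125, 119.65186309814453), 9.272717475891113) [0.00716972 0.03533816 0.05796698]
 red 43 [ 0.57175398 -0.15512369  0.07392237] [ 0.57855157 -0.14173985  0.08451538]
rack 2736 ((463.3572998046875, 229.1006317138672), (121.34459686279297, 238.20339965820312), 11.654056549072266) [0.00342365 0.02519347 0.03172239]
 black 329 [0.479293   0.14273121 0.02885979] 0.028849417596552514 ((479.05572509765625, 142.77957153320312), (96.6537857055664, 43.87408447265625), 13.493735313415527)
 gold 86 [0.47956206 0.14382025 0.02905571] ((480.3035583496094, 143.87551879882812), (95.84442901611328, 8.53936767578125), 13.004046440124512)
 gold 52 [0.46152365 0.22802284 0.02840097] ((460.89434814453125, 227.70162963867188), (95.4403305053711, 5.213120460510254), 10.66769027709961)
side bench z 0.001642067408868205
stage 898 ((614.9569091796875, -194.23333740234375), (127.76782989501953, 218.42636108398438), 10.204339027404785) [0.00417287 0.03390373 0.05855882]
 red 20 [ 0.57087963 -0.17056959  0.06875717] [ 0.58094324 -0.14074386  0.0844171 ]
rack 2726 ((457.8863525390625, 226.45425415039062), (123.25407409667969, 239.0767822265625), 11.595956802368164) [0.00466637 0.02545509 0.03161052]
 black 268 [0.47677797 0.1499276  0.02846814] 0.028939714088970926 ((478.14105224609375, 144.98207092285156), (97.40345764160156, 45.299739837646484), 14.305344581604004)
 gold 113 [0.47873399 0.14333657 0.02954303] ((473.0506896972656, 142.28639221191406), (107.79583740234375, 32.302825927734375), 26.372127532958984)
 gold 39 [0.4570336  0.22575378 0.02945485] ((458.63140869140625, 225.9952850341797), (94.17413330078125, 7.001255989074707), 11.525113105773926)
```

Run:
```python
from h import *
from scipy.optimize import minimize
def fit(c,x0,z0,L,Wd,off,box):
    p=cv2.imread(f"pics/{c}0.png").astype(float)
    a,b,e,f=box; q=p[e:f,a:b]; B,G,R=q[...,0],q[...,1],q[...,2]
    g=np.clip((G-np.maximum(R,B))/60,0,1)   # 1 = bench green
    S=8
    def cost(v):
        x,y,t=v; Rm=np.array([[np.cos(t),-np.sin(t)],[np.sin(t),np.cos(t)]])
        im=np.zeros(((f-e)*S,(b-a)*S),np.uint8)
        C=np.array([[-L/2,-Wd/2],[L/2,-Wd/2],[L/2,Wd/2],[-L/2,Wd/2]])+[off,0]
        C=C@Rm.T+[x,y]
        pts=np.r_[proj(c,np.c_[C,np.full(4,z0)]),proj(c,np.c_[C,np.zeros(4)])]
        pts=((pts-[a,e]+.5)*S*16).astype(np.int32)
        cv2.fillConvexPoly(im,cv2.convexHull(pts),1,shift=4)
        r=im.reshape(f-e,S,b-a,S).mean((1,3))
        return ((1-g-r)**2).sum()
    s=minimize(cost,x0,method="Nelder-Mead",options=dict(initial_simplex=np.array(x0)+np.array([[0,0,0],[.004,0,0],[0,.004,0],[0,0,.06]]),xatol=1e-5,fatol=1e-3))
    return s.x,s.fun
print("stage",fit("top",[.583,-.153,.165],.010,.125,.120,.0275,(265,325,150,215)))
print("stage side",fit("side",[.583,-.153,.165],.010,.125,.120,.0275,(205,258,176,202)))
print("rack",fit("top",[.463,.229,.203],.006,.116,.236,0,(130,225,195,265)))
```

```text
stage (array([ 0.58209302, -0.15308884,  0.15884225]), np.float64(99.78417751736112))
stage side (array([ 0.58016432, -0.15924405,  0.14749204]), np.float64(14.439624565972224))
rack (array([0.46235916, 0.2283611 , 0.20106355]), np.float64(153.43647786458334))
```

```bash
cat >> h.py <<'E'
S=np.array([.582,-.1533]); YAW=.162
def sp(x,y,z): # stage coords -> world, z above bench
    c,s=np.cos(YAW),np.sin(YAW); return np.array([S[0]+c*x-s*y,S[1]+s*x+c*y,z])
def barrel(th): a=np.arctan2(22,68)+th; return .058-.0715*np.cos(a), .052+.0715*np.sin(a)
def F(): # wrist force in stage axes
    f=np.array(current_wrist_force()); c,s=np.cos(YAW),np.sin(YAW)
    return np.round([c*f[0]+s*f[1],-s*f[0]+c*f[1],f[2]],2)
Q=quat(YAW)
E
python3 - <<'E'
from h import *
x,z=barrel(0)
gripper_to(.6)
movep(sp(x,0,.22),Q); print(current_q(),F())
print(move_straight(sp(x,0,z-.011),rate=.08,contact_N=6), current_tool_pos(),F())
p,d=read_camera("side"); cv2.imwrite("pics/s1.png",cv2.resize(p[110:220,180:320],None,fx=5,fy=5,interpolation=cv2.INTER_CUBIC))
print(current_time())
E
```

```text
[-4.69585527e-01  2.05674270e-01  1.54833581e+00 -2.70583052e-04
  1.38751895e+00  9.40458302e-01] [-0.08 -0.49  0.35]
False [ 0.57240671 -0.15505144  0.06346595] [0.12 0.23 0.24]
5.675
```

View pics/s1.png

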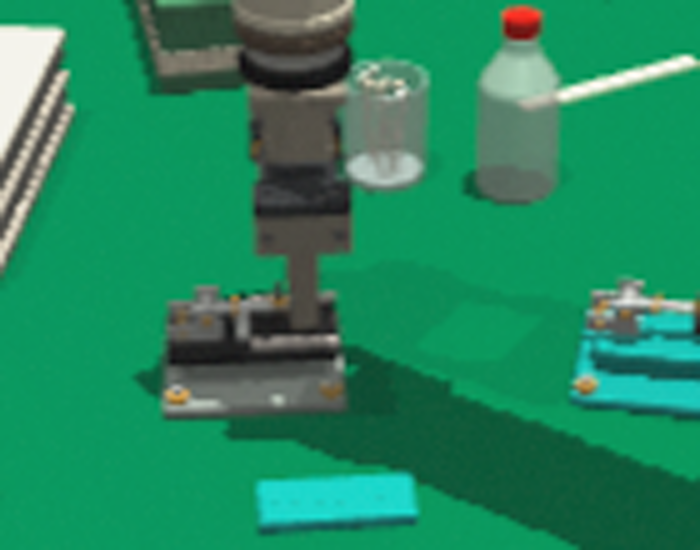

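The near finger covers the barrel at crop (302,290), so the fingers straddle it without contact. Next I pinch and lift along the arc.

Run:
```python
from h import *
gripper_to(0,20); sleep(.2)
print("w",current_width(),"ff",current_finger_force(),F(),current_tool_pos())
for th in np.arange(.1,.96,.1):
    x,z=barrel(th); move_straight(sp(x,0,z-.011),rate=.05); print(round(th,2),F(),round(float(current_width()),3))
x,z=barrel(.95); move_straight(sp(x,0,z-.011),rate=.05); sleep(.2); print(F(),current_time())
```

```text
w 0.28126708862682526 ff 19.99948650598526 [ 0.18 -6.03 -2.91] [ 0.57238253 -0.1566622   0.06305359]
0.1 [ 0.85 -6.19 -5.54] 0.285
0.2 [-0.13 -5.64 -5.12] 0.281
0.3 [-0.82 -6.3  -3.66] 0.281
0.4 [-1.78 -5.95 -2.96] 0.276
0.5 [-2.99 -6.4  -0.64] 0.28
0.6 [-2.31 -5.01  0.02] 0.276
0.7 [-0.05 -5.89  0.26] 0.279
0.8 [ 0.15 -5.6   1.4 ] 0.279
0.9 [ 0.85 -4.91  0.86] 0.283
[ 1.69 -5.94 -0.22] 9.5
```

```bash
cat >> h.py <<'E'
S=S+np.array([.00027,-.00168])
E
python3 - <<'E'
from h import *
x,z=barrel(.95)
gripper_to(.6); move_straight(sp(x,0,.22),rate=.15)
y=.23; g=np.array([.4792,.1437])-.037*np.array([np.cos(y),np.sin(y)]); q=quat(y)
gripper_to(.7); movep([*g,.15],q)
print(move_straight([*g,.0175],rate=.08,contact_N=6),current_tool_pos(),F(),current_time())
p,d=read_camera("top"); cv2.imwrite("pics/t2.png",cv2.resize(p[130:270,130:330],None,fx=4,fy=4,interpolation=cv2.INTER_CUBIC))
E
```

```text
False [0.44363235 0.13530071 0.0179562 ] [ 0.68 -0.   -0.34] 14.425
```

View pics/t2.png

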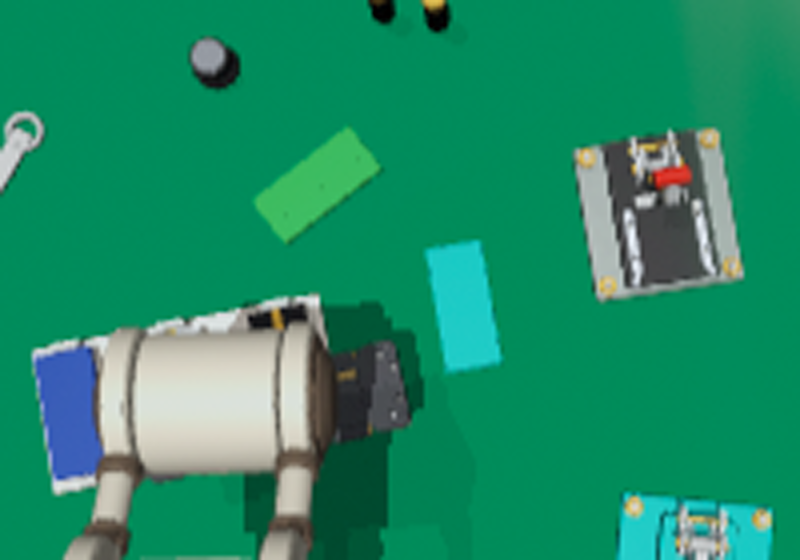

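The clip stays up, with the red barrel swung back to crop (672,178). The gripper straddles the black plate (crop (280,320)) without contact. Next I grip it and move to the stage entry.

Run:
```python
from h import *
gripper_to(0,20); sleep(.2); t=np.array(current_tool_pos())
print("w",current_width()*92,current_finger_force(),F(),t)
move_straight(t+[0,0,.1],rate=.1); sleep(.2); print("lift",current_width()*92,current_finger_force(),F())
movep(sp(-.145,0,.10),Q); 
move_straight(sp(-.132,0,.045),rate=.1); sleep(.2); print(current_tool_pos(),F(),current_time())
for c,b in (("top",(165,245,240,340)),("side",(130,210,200,320))):
    p,d=read_camera(c); np.save(f"{c}3.npy",d); cv2.imwrite(f"pics/{c}3.png",p); cv2.imwrite(f"pics/{c}3c.png",cv2.resize(p[b[0]:b[1],b[2]:b[3]],None,fx=6,fy=6,interpolation=cv2.INTER_CUBIC))
```

```text
w 44.79697666663912 19.941706359386444 [-0.77 -0.65  2.1 ] [0.4432744  0.13523935 0.01761933]
lift 44.58069002528097 19.943775236606598 [-0.15 -0.75 -1.26]
[ 0.45245043 -0.17664464  0.04572388] [ 0.03 -0.23 -1.17] 18.5667
```

View pics/top3c.png

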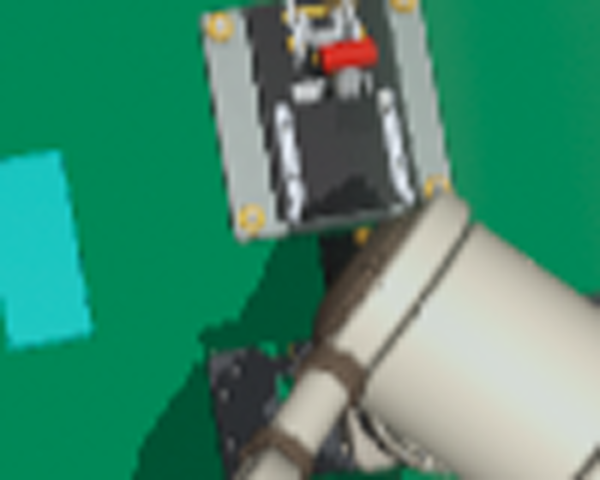

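View pics/side3c.png

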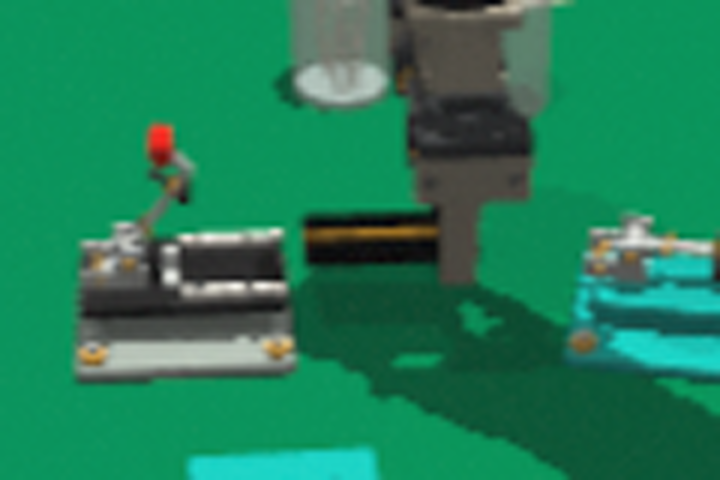

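The plate hangs level (side crop: gold stripe along (305–440,235)) and the bed entry is clear. The barrel is up at (160,145). I'll check the lateral alignment against the guides numerically.

Run:
```python
from h import *
p=cv2.imread("pics/top3.png"); k=camera_params("top")
def toplane(u,v,z):
    r=np.linalg.inv(k["R"]); C=-r@k["t"]; d=r@np.array([(u-k["cx"])/k["fx"],(v-k["cy"])/k["fy"],1]); return C+d*(z-C[2])/d[2]
def st(P): c,s=np.cos(YAW),np.sin(YAW); d=P[:2]-S; return np.round(1000*np.array([c*d[0]+s*d[1],-s*d[0]+c*d[1]]),1)
g=p.astype(float).mean(2)
for v in range(181,203,2):
    o=[]
    for a,b in ((284,292),(302,311)):
        w=np.clip(g[v,a:b]-110,0,None)
        o.append(st(toplane((w*np.arange(a,b)).sum()/max(w.sum(),1e-6),v,.041)) if w.sum()>60 else None)
    print(v,o, o[0] is not None and o[1] is not None and (o[0][1]+o[1][1])/2)
h=cv2.cvtColor(p,cv2.COLOR_BGR2HSV)
for v in range(203,211): print(v,p[v,290:304].tolist())
print("plate tip/left edge predicted",proj("top",[sp(-.032,0,.056),sp(-.045,0,.056),sp(-.045,.0225,.056)]))
```

```text
181 [array([30.2, 17. ]), array([ 22.2, -33.6])] -8.3
183 [array([25.7, 28.8]), array([ 15.4, -35.7])] -3.450000000000001
185 [array([19.3, 29.5]), array([  9.6, -31.9])] -1.1999999999999993
187 [array([12.8, 28.7]), array([  3.3, -31.2])] -1.25
189 [array([ 6.4, 28.9]), array([ -3. , -30.7])] -0.9000000000000004
191 [array([ 0.4, 31.1]), array([ -9.4, -30.7])] 0.20000000000000107
193 [array([-5.9, 31.9]), array([-15.6, -28.9])] 1.5
195 [array([-12.2,  32.7]), array([-21.8, -28.2])] 2.2500000000000018
197 [array([-18.4,  33.4]), array([-28.3, -28.7])] 2.3499999999999996
199 [array([-24.3,  36.6]), None] False
201 [array([-30.1,  40.3]), None] False
203 [[67, 75, 57], [64, 74, 50], [61, 76, 46], [56, 67, 43], [49, 63, 28], [44, 56, 23], [43, 58, 20], [40, 54, 21], [38, 53, 27], [43, 80, 86], [48, 117, 142], [45, 86, 92], [49, 60, 55], [54, 64, 69]]
204 [[50, 76, 9], [46, 70, 6], [50, 79, 0], [32, 41, 19], [33, 43, 20], [30, 35, 19], [32, 40, 21], [30, 34, 25], [28, 33, 30], [40, 82, 103], [45, 115, 148], [44, 67, 79], [53, 64, 69], [56, 67, 72]]
205 [[53, 83, 2], [50, 80, 0], [51, 82,
[... 569 characters left out ...]
0], [52, 83, 0], [52, 82, 0], [32, 47, 9], [26, 26, 25], [27, 28, 25], [27, 27, 25], [28, 31, 28], [36, 41, 45], [53, 62, 69], [55, 65, 75], [61, 72, 81], [75, 89, 101], [64, 76, 84]]
209 [[51, 82, 0], [51, 82, 0], [51, 83, 0], [39, 58, 6], [27, 26, 25], [24, 25, 24], [28, 28, 26], [31, 36, 38], [48, 57, 65], [55, 64, 72], [49, 59, 66], [59, 69, 78], [66, 78, 88], [79, 92, 101]]
210 [[52, 83, 0], [50, 82, 0], [52, 83, 0], [49, 77, 4], [22, 24, 20], [27, 28, 26], [30, 33, 33], [42, 50, 58], [53, 63, 72], [56, 67, 76], [60, 70, 81], [82, 96, 110], [65, 77, 88], [104, 116, 123]]
plate tip/left edge predicted [[299.274002   199.01815336]
 [299.9982269  203.1670708 ]
 [292.76665623 204.30526485]]
```

The plate tip sits where predicted: the gold stripe is at column 300, and the model gives 300.0. Next I lower it onto the bed entry by feel and slide it in.

Run:
```python
from h import *
def st():
    P=np.array(current_tool_pos()); c,s=np.cos(YAW),np.sin(YAW); d=P[:2]-S; return np.round(1000*np.array([c*d[0]+s*d[1],-s*d[0]+c*d[1],P[2]]),2)
f0=F(); print(f0)
move_straight(sp(-.112,0,.039),rate=.05); print(st(),F()-f0)
c=move_straight(sp(-.112,0,.030),rate=.01,contact_N=1.2); print("down",c,st(),F()-f0)
z=current_tool_pos()[2]
for x in np.arange(-.106,-.063,.006):
    c=move_straight(sp(x,0,z),rate=.025,contact_N=4); print(c,round(x,3),st(),F()-f0)
    if c: break
print(current_time())
```

```text
[0.36 0.39 0.14]
[-111.96    0.18   38.76] [-0.28 -1.42 -0.85]
down True [-1.1217e+02  8.0000e-02  3.2350e+01] [ 1.03 -1.44  0.83]
False -0.106 [-1.0552e+02 -8.0000e-02  3.2450e+01] [-0.02 -0.52  1.19]
False -0.1 [-9.960e+01 -2.000e-02  3.243e+01] [ 0.28 -0.48  0.39]
False -0.094 [-9.356e+01 -9.000e-02  3.245e+01] [-0.04  0.32  1.57]
False -0.088 [-8.754e+01 -7.000e-02  3.245e+01] [-0.45 -0.39  1.78]
False -0.082 [-81.54  -0.09  32.46] [ 0.39 -0.07  1.75]
False -0.076 [-75.57  -0.08  32.43] [ 0.32 -0.08  1.15]
False -0.07 [-69.54  -0.09  32.48] [-0.81 -0.86  2.33]
False -0.064 [-63.57  -0.07  32.48] [-1.7  -0.77  3.05]
23.0417
```

Run:
```python
from h import *
def st():
    P=np.array(current_tool_pos()); c,s=np.cos(YAW),np.sin(YAW); d=P[:2]-S; return np.round(1000*np.array([c*d[0]+s*d[1],-s*d[0]+c*d[1],P[2]]),2)
z=.0325
for x in np.arange(-.063,-.045,.001):
    c=move_straight(sp(x,0,z),rate=.015,contact_N=3.5); f=F(); print(c,round(x,3),st(),f)
    if f[0]<-4.5 : break
print(current_time())
```

```text
False -0.063 [-6.303e+01 -5.000e-02  3.249e+01] [-2.1  -0.65  4.27]
False -0.062 [-6.214e+01  1.000e-02  3.249e+01] [-2.8  -0.5   4.89]
False -0.061 [-61.08  -0.    32.55] [-2.85 -0.05  5.78]
False -0.06 [-6.009e+01 -1.000e-02  3.255e+01] [-3.75  0.33  5.51]
False -0.059 [-5.911e+01  1.000e-02  3.259e+01] [-2.69  0.86  4.97]
False -0.058 [-5.841e+01 -3.000e-02  3.256e+01] [-4.84 -0.08  6.95]
24.5417
```

Run:
```python
from h import *
def st():
    P=np.array(current_tool_pos()); c,s=np.cos(YAW),np.sin(YAW); d=P[:2]-S; return np.round(1000*np.array([c*d[0]+s*d[1],-s*d[0]+c*d[1],P[2]]),2)
z=.0325
for dz in (.0004,.0008,.0012,.0016):
    move_straight(sp(-.0584,0,z+dz),rate=.01); sleep(.1); f=F(); print(dz,st(),f)
    if f[2]<1.5: break
z+=dz
for x in np.arange(-.0578,-.048,.0006):
    c=move_straight(sp(x,0,z),rate=.01); f=F(); print(round(x,4),st(),f)
    if f[0]<-4 or f[2]>8: break
print(current_time())
```

```text
0.0004 [-5.845e+01  2.000e-02  3.276e+01] [-2.91  0.09  2.54]
0.0008 [-58.49   0.2   33.  ] [-0.36 -1.59 -0.66]
-0.0578 [-58.39   0.22  33.  ] [-2.95  0.04  0.83]
-0.0572 [-58.38   0.2   32.95] [-6.96 -1.79  2.13]
25.7417
```

The plate stopped dead at x = -58.4 while the push force rose to 7 N, so it is against the stop. I'll relax, release, back out and confirm with a light push from behind.

Run:
```python
from h import *
def st():
    P=np.array(current_tool_pos()); c,s=np.cos(YAW),np.sin(YAW); d=P[:2]-S; return np.round(1000*np.array([c*d[0]+s*d[1],-s*d[0]+c*d[1],P[2]]),2)
z=.0333
move_straight(sp(-.0581,0,z),rate=.01); sleep(.1); print(st(),F())
gripper_to(.68); sleep(.1); print("rel",st(),F())
move_straight(sp(-.105,0,z),rate=.1); gripper_to(0,10); sleep(.1); f0=F(); print(f0)
c=move_straight(sp(-.088,0,.038),rate=.04,contact_N=2); print(c,st(),F()-f0)
if not c:
    c=move_straight(sp(-.074,0,.038),rate=.01,contact_N=2.5); print(c,st(),F()-f0)
x=st()[0]/1000
for i in range(4):
    x+=.0004; move_straight(sp(x,0,.038),rate=.01); f=F()-f0; print(st(),f)
    if f[0]<-3.5: break
move_straight(sp(-.115,0,.038),rate=.08); print(current_time())
move_straight(sp(-.115,0,.2),rate=.15)
p,d=read_camera("side"); b=(120,200,200,300); cv2.imwrite("pics/s5.png",cv2.resize(p[b[0]:b[1],b[2]:b[3]],None,fx=7,fy=7,interpolation=cv2.INTER_CUBIC))
```

```text
[-58.37   0.18  33.08] [-4.4  -1.19 -0.56]
rel [-5.793e+01 -5.000e-02  3.342e+01] [-0.15  0.07  0.51]
[-0.11 -0.52  0.3 ]
False [-8.792e+01  5.000e-02  3.796e+01] [-0.15  0.11 -0.08]
True [-81.87   0.33  37.47] [ 0.15 -0.26  0.34]
[-8.160e+01  4.000e-02  3.788e+01] [-1.08  0.45 -0.04]
[-8.153e+01  6.000e-02  3.784e+01] [-2.36  0.11  1.17]
[-81.49   0.1   37.78] [-4.83  0.07  1.87]
31.05
```

View pics/s5.png

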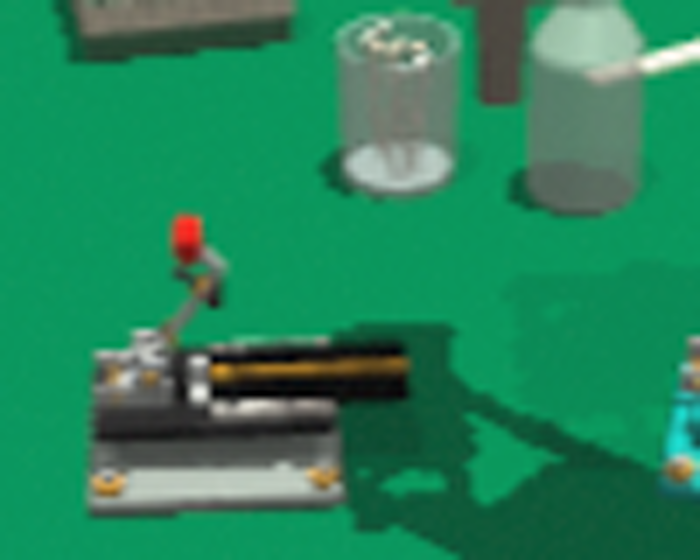

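The plate is home: the light rear push was blocked at once, the gold stripe runs up to the stop at crop (210,370), and the clip is still up with the barrel at (187,238). The stop implies a 1.4 mm shift of the stage origin. I'll take that in, then bring the clip down under force watch.

```bash
cat >> h.py <<'E'
S=S-.0014*np.array([np.cos(YAW),np.sin(YAW)])
E
python3 - <<'E'
from h import *
x,z=barrel(.95)
gripper_to(.6); movep(sp(x,0,.22),Q); move_straight(sp(x,0,.16),rate=.1); sleep(.1); f0=F()
print(move_straight(sp(x,0,z-.011),rate=.06,contact_N=4),f0)
gripper_to(0,20); sleep(.2); print("w",current_width(),F()-f0,current_tool_pos())
def go(th,r):
    x,z=barrel(th); move_straight(sp(x,0,z-.011),rate=r); f=F()-f0; a=np.arctan2(22,68)+th
    ft=f[0]*np.sin(a)+f[2]*np.cos(a); print(round(th,3),f,"tan",round(ft,2)); return ft
for th in np.arange(.85,.24,-.1): go(th,.04)
go(.22,.03); go(.19,.02); print(current_time())
E
```

```text
False [-0.37 -0.01 -0.6 ]
w 0.2823525122342387 [-0.18 -1.03  0.47] [ 0.61686177 -0.14963573  0.10930474]
0.85 [ 4.98 -1.24  1.91] tan 5.33
0.75 [ 2.07 -1.91  3.53] tan 3.53
0.65 [-0.55 -2.41  4.69] tan 2.23
0.55 [-1.98 -2.8   4.38] tan 1.34
0.45 [-2.73 -3.81  3.7 ] tan 0.79
0.35 [-3.29 -5.12  2.1 ] tan -0.37
0.25 [-2.47 -5.31 -0.45] tan -1.7
0.22 [-1.3  -6.    0.27] tan -0.43
0.19 [-1.09 -5.12 -0.47] tan -0.94
39.2833
```

Run:
```python
from h import *
f0=np.array([-.37,-.01,-.6])
def go(th):
    x,z=barrel(th); move_straight(sp(x,0,z-.011),rate=.015); sleep(.04)
    f=np.mean([F() for _ in range(4)],0)-f0; a=np.arctan2(22,68)+th
    ft=f[0]*np.sin(a)+f[2]*np.cos(a); print(round(th,3),f.round(2),"tan",round(ft,2),np.round(current_tool_pos()[2]-(z-.011),4)); return ft
for th in np.arange(.182,.0,-.008):
    if go(th)>1.0: break
print(current_time())
```

```text
0.182 [-1.79 -5.87 -1.28] tan -1.98 -0.0011
0.174 [-1.83 -4.72 -0.38] tan -1.19 -0.0011
0.166 [-1.9  -6.11 -0.29] tan -1.13 -0.0011
0.158 [-1.02 -5.81 -0.26] tan -0.69 -0.0011
0.15 [-1.22 -6.   -2.  ] tan -2.33 -0.0011
0.142 [-2.82 -5.42  0.21] tan -1.05 -0.0011
0.134 [-0.74 -5.39 -0.81] tan -1.05 -0.0012
0.126 [-1.3  -5.74 -1.09] tan -1.54 -0.0011
0.118 [-0.55 -5.63 -2.08] tan -2.12 -0.0012
0.11 [-0.94 -5.43 -0.76] tan -1.08 -0.0012
0.102 [-1.58 -5.57 -0.8 ] tan -1.37 -0.0012
0.094 [-0.59 -5.26 -1.51] tan -1.62 -0.0012
0.086 [-0.68 -4.97 -0.51] tan -0.73 -0.0012
0.078 [-1.   -5.32 -1.66] tan -1.92 -0.0012
0.07 [-0.66 -4.94 -2.13] tan -2.22 -0.0013
0.062 [-0.54 -5.78 -2.22] tan -2.26 -0.0013
0.054 [-0.01 -5.96 -2.71] tan -2.53 -0.0013
0.046 [-0.02 -6.4  -1.6 ] tan -1.51 -0.0013
0.038 [-0.08 -5.95 -2.21] tan -2.1 -0.0013
0.03 [-0.85 -5.41 -0.11] tan -0.39 -0.001
0.022 [-1.26 -4.27  1.98] tan 1.46 -0.0004
45.4083
```

The foot touched at about 0.03 rad: the force reversed sign and the height lag shrank. I'll release, retreat and check.

Run:
```python
from h import *
gripper_to(.5); sleep(.1); print(F())
x,z=barrel(.022); move_straight(sp(x,0,.2),rate=.1)
movep([.40,-.35,.25],Q); sleep(.2); print(F(),current_time())
p,d=read_camera("side"); b=(120,200,200,300); cv2.imwrite("pics/s6.png",cv2.resize(p[b[0]:b[1],b[2]:b[3]],None,fx=7,fy=7,interpolation=cv2.INTER_CUBIC))
```

```text
[0.06 0.06 0.18]
[-0.35 -0.25  0.42] 48.725
```

View pics/s6.png

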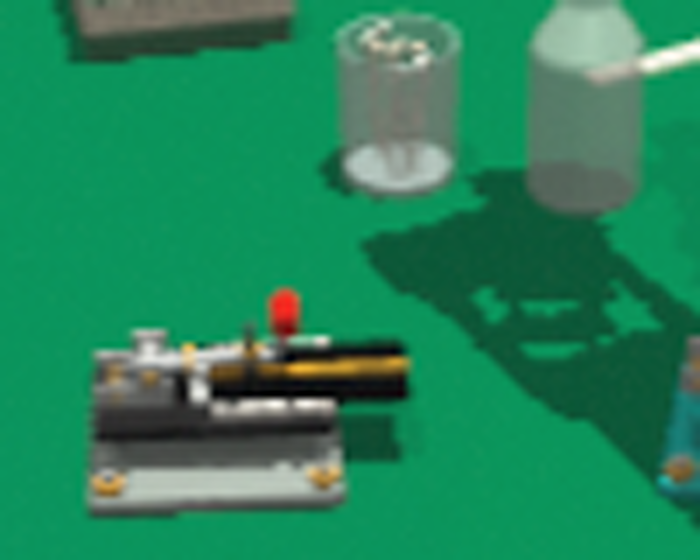

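The clip is down on the plate with the barrel at (285,312). The plate's rear end is still at (408,370), the same as before, and the arm is clear.

```bash
python3 -c "
from station import *
print(close_job())"
```

```text
the job is handed in; nothing more can be done
None
```

I handed the job in at about 49 s: the black gold-striped plate is home against the stop, the clip is lowered gently onto it, and the arm is clear; the hand-in returned no verdict.

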